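# Key the mincer plate onto its pin

### The job

The holed plate of the meat mincer lies in the mouth of the upright mincer head, but its notch does not meet the locating pin. With a fingertip on its face turn the plate round until the notch stands over the pin, then press it down against the spring until it is fully home on its seat, and finish while still holding it down there so that the ring nut could be put on. Do not lift or tip the plate on the way, and leave the ring nut, the other plate, the salt shaker and the pepper mill where they are.

Things in the scene. Friction and masses are not known exactly. Their poses are not given: they have to be found in the camera images.
- mincer_head: Cast aluminium mincer head, fixed, standing on its drive end with its round mouth up; 121 mm tall. Origin on the worktop on the mouth's axis, z up, +x along the feed neck: a level tube 53 mm thick with a 62 mm flange, axis 58 mm up, that ends 95 mm from the mouth's axis. A ledge in the mouth, 112 mm above the worktop (9 mm below the rim), is the plate's seat.
- mouth (a point): Centre of the mouth at the height of the rim, 121 mm above the worktop. The bore is 100 mm across; the threaded rim is 118 mm across outside.
- pin_top (a point): Top of the locating pin: an upright steel dowel, 8 mm thick with a domed end, at the wall of the mouth, 50 mm from its axis exactly towards the feed neck (the head's +x). Its top is 6 mm above the ledge, 3 mm below the rim. Its outer half lies in a groove in the rim and shows from above even while the plate covers the rest.
- plate: Mincing plate: loose steel disc, 97 mm across, 10 mm thick, about 0.4 kg, with many 8 mm holes and one notch in its edge. Origin at the centre of its underside, z up, +x towards the notch. At the start it lies level, 7 mm above its seat and 1 mm above the pin (upper face 129 mm above the worktop, 8 mm above the rim), its notch 0.7 rad or more away from the pin, either way round.
- notch (a point): The notch of the plate, a point 50 mm from its centre, half-way up its thickness. The notch is 12 mm wide (2 mm play on either side of the pin) and 6 mm deep with a round bottom. When the plate is home this point lies on the pin's axis.
- feed_screw (a joint): Turn (rad, seen from above anticlockwise +) of the feed screw, whose cross-shaped knife carries the plate and whose 12 mm stud fills the plate's bore and stands 1 mm above its face. It turns freely with the plate, any amount either way, with little drag: a fingertip pressing lightly on the face 20 to 30 mm from the centre drags the plate round, and it stays where it is left.
- feed_spring (a joint): Depth (m) to which plate and feed screw are pressed down on the spring below them: 0 at rest, 0.007 when the plate is home. It begins to sink at about 3 N and takes 0.6 N more for each mm; with the notch elsewhere it stops on the pin after 1 mm, with the notch over the pin it comes home at about 7 to 8 N. Let go, it springs up again.
- ring_nut: Loose aluminium ring nut of the mincer, 136 mm across, 24 mm tall, with six grip lugs, lying on the worktop beside the head. Origin at the centre of its underside. To be left alone.
- fine_plate: Second mincing plate of the same size but with fine 4.6 mm holes, lying flat on the worktop. Origin at the centre of its underside. To be left alone.
- salt: Salt shaker, glass with a grey top, 44 mm across, 90 mm tall, standing on the worktop. Origin at the centre of its underside. To be left alone.
- pepper_mill: Brown wooden pepper mill, 58 mm across, 130 mm tall, standing on the worktop. Origin at the centre of its underside. To be left alone.
There are look-alikes about, which are no part of the job. What is shaped like the plate but purple is not meant.

How it is judged (in metres and radians):
At the end, for the whole second after the job is handed in: The plate is home: its underside is less than 2.5 mm above the ledge, its notch is within 4 mm of the pin, it is level within 0.05 rad, centred within 3 mm and at rest, and the fingers still press on it with more than 2 N (z of plate in the frame of mincer_head below 0.1145 m and horizontal distance between notch and pin_top below 0.004 m and horizontal distance between plate and mincer_head below 0.003 m and angle between plate's own z axis and vertical below 0.05 rad and contact force between the fingers and plate above 2 N and linear speed of plate below 0.02 m/s); the arm keeps its last pose, push and grip.
It fails at once if the plate is lifted more than 8 mm above where it lay (z of plate in the frame of mincer_head above 0.127 m).
It fails at once if the plate is tipped by more than 0.25 rad or pushed out of the mouth (angle between plate's own z axis and vertical above 0.25 rad or horizontal distance between plate and mincer_head above 0.012 m).
It fails at once if the ring nut, the fine plate, the salt shaker or the pepper mill is moved by more than 15 mm or tipped (distance of any of ring_nut, fine_plate, salt, pepper_mill from where it was at the start of the episode above 0.015 m or angle between any of salt, pepper_mill's own z axis and vertical above 0.3 rad).
It also fails if it takes over 58 s, if anything falls off the work surface, if the arm or the gripper's body presses on something with over 40 N, if the wrist force passes 120 N, or if a joint passes its speed limit or range.

### The arm

A 6-joint arm with a two-finger parallel gripper is mounted at the origin on a cart in front of the work surface, level with it; the furniture and walls round the work are solid. World frame = base frame: x ahead of the robot, y to its left, z up, the work surface at z = 0. Lengths are in mm, angles in rad, forces in N, time in s.
With the tool pointing down it reaches from about 250 to 800 mm from the base axis. Payload 8.5 kg.
Tool frame: the origin (TCP) lies between the finger pads; the fingertips stand 17 mm ahead of it and the grasp point (between the pads) lies 2 mm behind it (robot.tip_extent is the distance from the TCP to the fingertips, in mm); z points along the fingers, y is the line along which they close (so a half turn about z gives the same grasp; the last joint's range is limited). The gripper opens to 85 mm and grips with 20 to 120 N. Pads are 22 mm wide; open, the fingers measure 114 mm over their backs; the gripper's body (76 mm by 85 mm) begins 54 mm behind the grasp point. The pads swing forward as they close: fully open they stand 13 mm farther back than shut.
Start: joints at [-1.278, 0.238, -0.013, 1.319, 0, 1.571], TCP at [151.519, -502.616, 248.276] pointing down, gripper open.
Joint ranges: [-2.66, 2.66], [-1.03, 1.9], [-1.14, 1.46], [-1.82, 2.27], [-1.45, 1.34], [-3.14, 3.14]. Speed limits (rad/s): [2.22, 2.22, 2.79, 3.14, 3.14, 3.14].

### API

Orientations are given as a rotation vector (axis times angle).
In Python, from workcell import robot gives the robot as it stands. The module is installed in compiled form; this text tells all that it offers.
- The arm moves only by the shell command python3 -m inch 'ROWS' [FORCE]. ROWS is JSON, a list of rows, each a list of 7 numbers: the shift along the tool's x, y, z each as a share of 50 mm, from -1 to 1, then the turn, a rotation vector about the tool's x, y, z each as a share of 0.12 rad, from -1 to 1, then the gripper command: -1 is shut, 1 is fully open, values between are in proportion. In form: [[tx, ty, tz, wx, wy, wz, hand], ...]. A call has exactly 8 rows; each row shifts and turns the commanded pose from where the row before left it, along the tool's axes as they then stand; what a row does not reach is not made up. A row lasts 1/8 s, in which the tool goes at most 62.5 mm and 10.7 degrees, less where a joint would pass 70% of its speed; a pose out of reach is approached as far as the arm can. A call with a number of a shift or a turn outside -1 to 1 is refused whole. A call with a gripper value outside its range is refused whole. The fingers move at their own pace and stop on an object; FORCE is the grip in N (left out, the last holds). Time passes only in rows, so rows that do not move let the fingers close, or fill a call up. It gives the time, the measured TCP pose, the force, the opening and the grip force at its end, in the units of the state.
- robot.sense(): the state, without advancing time (a new reading comes with each control period).
- robot.get_image(name): name is "scene" or "top" or "wrist"; returns the picture (480x640x3 uint8, red, green, blue); there is no depth.
- robot.get_calibration(name): a dict with "K" (3x3 intrinsics, pixels), "D" ([k1, k2, p1, p2, k3] as OpenCV has them; the pictures are not rectified), "view" (4x4, takes a point from world to camera coordinates). Camera axes: x right, y up, looking along -z (the intrinsics and any distortion apply to the point x, -y, -z); pixel columns grow to the right and rows downward; lengths in mm; the calibration is good to about 2 mm. A picture is of the moment at which its call begins: read the wrist's pose just before it. get_calibration takes no time and is no camera call; for the wrist camera it gives the pose at the moment of the call.
- robot.close_job(): hands the job in; it is judged then, once.
The state is a dict: "t": time; "joint_pos": joint angles; "qvel": joint speeds; "tau": joint torques, N m; "tool_pos": TCP position; "tcp_rot": TCP orientation; "contact_force": force on the tool from outside, world axes, zero at the start; "wrist_torque": the same for the moment, N m; "finger_gap": finger opening in mm; "gripper_force": force on a finger pad.
Only numpy, scipy, OpenCV 4.12 (cv2) and the standard library are available. Lean on these libraries where they do the work, as an engineer would, in place of code of your own. Each camera call takes 0.05 s, during which the arm holds its last target. There are 200 camera calls.

## Working session

There is one attempt and no reset: what is moved stays moved. The work goes in short steps, Python scripts to look and compute and a shell command to move; the robot and the scene stay as the last step left them, time stands still between calls to the robot, and variables do not carry over. Pictures are saved under pics/ and viewed, at most 10 in all, crops included, and the job is handed in when it is done.

```bash
mkdir -p pics; python3 - <<'E'
from workcell import robot
import cv2
for n in("top","scene"):
    cv2.imwrite(f"pics/{n}0.png",robot.get_image(n)[:,:,::-1])
    c=robot.get_calibration(n);print(n,c["K"],c["D"],c["view"])
print(robot.sense())
E
```

```text
top [[570.82178091   0.         326.80521055]
 [  0.         570.82178091 243.00368961]
 [  0.           0.           1.        ]] [-0.05867727  0.          0.          0.          0.        ] [[ 2.60088027e-02 -9.99629111e-01  8.07358921e-03 -1.44015187e+02]
 [ 9.89732246e-01  2.68851135e-02  1.40382590e-01 -5.09612757e+02]
 [-1.40547583e-01  4.33950851e-03  9.90064415e-01 -1.62793641e+03]
 [ 0.00000000e+00  0.00000000e+00  0.00000000e+00  1.00000000e+00]]
scene [[458.71165224   0.         320.76497913]
 [  0.         458.71165224 228.45502989]
 [  0.           0.           1.        ]] [-0.12209442  0.          0.          0.          0.        ] [[-6.38832010e-01 -7.69090590e-01 -1.98324671e-02  2.11860515e+02]
 [ 3.47391374e-01 -3.11363712e-01  8.84517876e-01 -3.22302529e+02]
 [-6.86449486e-01  5.58168704e-01  4.66084543e-01 -8.27304497e+02]
 [ 0.00000000e+00  0.00000000e+00  0.00000000e+00  1.00000000e+00]]
{'t': 0.1, 'joint_pos': array([-1.27799239e+00,  2.38729586e-01, -1.41459982e-02,  1.31917765e+00,
        7.09661159e-06,  1.57081525e+00]), 'qvel': array([ 4.33023423e-05, -2.81204648e-04,  2.10729796e-03,  5.36184720e-06,
       -4.29506104e-04, -8.24581665e-04]), 'tau': array([ 5.09282540e-05, -5.39720607e+01,  3.46997738e+01,  1.34263944e-02,
       -5.94327685e-05,  2.36623708e-05]), 'tool_pos': array([ 151.44162703, -502.3385166 ,  247.74659524]), 'tcp_rot': array([-3.10675817e+00, -4.58083147e-01,  2.76896246e-04]), 'contact_force': array([-0.78591367, -0.16902441,  0.61793686]), 'wrist_torque': array([-0.00458896,  0.00109622, -0.02986373]), 'gripper_force': 0.0, 'finger_gap': 85.50628962030908}
```

View pics/top0.png

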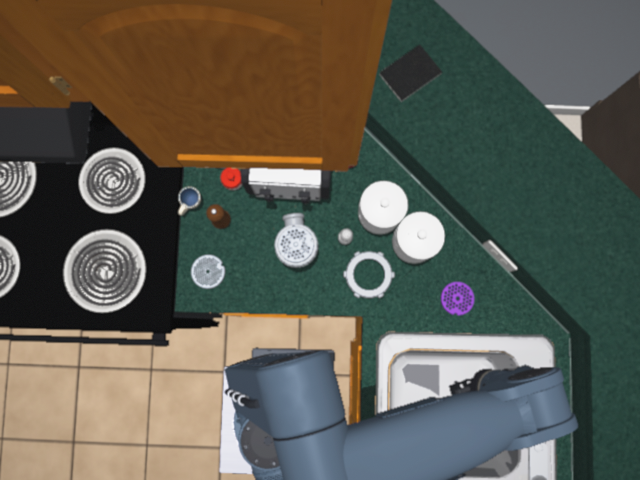

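View pics/scene0.png

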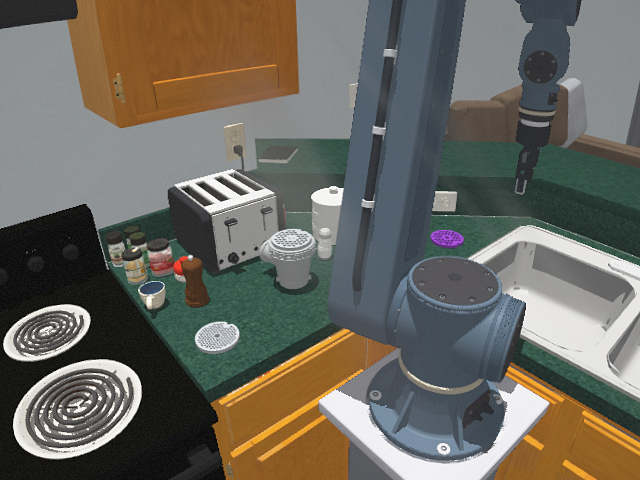

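The top view shows the head at about (297,245) with its neck pointing up to (293,217). The fine plate is at (208,271), the nut at (369,275), the salt at (345,236) and the pepper mill at (217,215).

```bash
cat >h.py <<'E'
import numpy as np,cv2
from workcell import robot
def ray(c,u,v):
    p=cv2.undistortPoints(np.array([[[u,v]]],float),np.array(c["K"]),np.array(c["D"]))[0,0]
    V=np.array(c["view"]);R=V[:3,:3];o=-R.T@V[:3,3]
    return o,R.T@np.array([p[0],-p[1],-1])
def onz(c,u,v,z):
    o,d=ray(c,u,v);return o+d*(z-o[2])/d[2]
def proj(c,P):
    V=np.array(c["view"]);q=V[:3,:3]@np.array(P,float)+V[:3,3];q=q*[1,-1,-1]
    return cv2.projectPoints(q.reshape(1,1,3),np.zeros(3),np.zeros(3),np.array(c["K"]),np.array(c["D"]))[0].ravel()
E
python3 - <<'E'
from h import *
c=robot.get_calibration("top")
for n,u,v,z in[("plate",297,243,129),("neck end",293,216,85),("pepper",217,213,130),("salt",345,236,90),("nut",369,275,24),("fine",208,271,10)]: print(n,onz(c,u,v,z).round())
w=robot.get_calibration("wrist");s=robot.sense()
from scipy.spatial.transform import Rotation as Ro
R=Ro.from_rotvec(s["tcp_rot"]).as_matrix();V=np.array(w["view"])
print("tool axes",R.round(2)); o=-V[:3,:3].T@V[:3,3]
print("cam in tool",R.T@(o-s["tool_pos"]),"\nview dir/up in tool",R.T@-V[2,:3],R.T@V[1,:3],w["K"])
E
```

```text
plate [498. -48. 129.]
neck end [581. -32.  85.]
pepper [576. 177. 130.]
salt [ 527. -181.   90.]
nut [ 424. -256.   24.]
fine [424. 217.  10.]
tool axes [[ 0.96  0.29 -0.  ]
 [ 0.29 -0.96  0.  ]
 [ 0.   -0.   -1.  ]]
cam in tool [  70.46083405    0.88055762 -125.60927304] 
view dir/up in tool [-2.78173031e-01  5.51749701e-04  9.60530822e-01] [ 9.60530864e-01 -3.33745146e-04  2.78173235e-01] [[389.11254795   0.         310.98619192]
 [  0.         389.11254795 237.99537907]
 [  0.           0.           1.        ]]
```

```bash
python3 - <<'E'
from h import *
im=cv2.imread("pics/top0.png")[195:295,230:370]
im2=cv2.imread("pics/scene0.png")[215:295,230:350]
a=cv2.resize(im,None,fx=5,fy=5,interpolation=cv2.INTER_CUBIC)
cv2.imwrite("pics/crop.png",a)
E
```

```text
(no output)
```

View pics/crop.png

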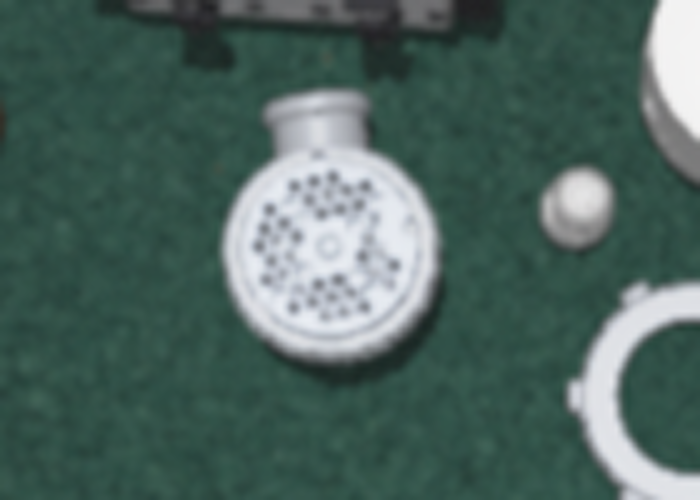

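The crop shows the plate centre at about (330,247), the pin mark at (318,155) and a probable notch at (410,222), which is clockwise of the pin. I'll go there with the fingers shut and look from near.

```bash
python3 -m inch '[[0.6,-0.43,-0.05,0,0,0,-1],[0.6,-0.43,-0.05,0,0,0,-1],[0.6,-0.43,-0.05,0,0,0,-1],[0.6,-0.43,-0.05,0,0,0,-1],[0.6,-0.43,-0.05,0,0,0,-1],[0.6,-0.43,-0.05,0,0,0,-1],[0.6,-0.43,0,0,0,0,-1],[0.6,-0.43,0,0,0,0,-1]]' 40 && python3 -m inch '[[0.6,-0.42,0,0,0,0,-1],[0.6,-0.42,0,0,0,0,-1],[0.6,-0.42,0,0,0,0,-1],[0.6,-0.42,0,0,0,0,-1],[0.6,-0.42,0,0,0,0,-1],[0.6,-0.42,0,0,0,0,-1],[0.6,-0.42,0,0,0,0,-1],[0,0,0,0,0,0,-1]]'
python3 - <<'E'
from h import *
s=robot.sense();c=robot.get_calibration("wrist")
cv2.imwrite("pics/w1.png",robot.get_image("wrist")[:,:,::-1])
import pickle;pickle.dump((s,c),open("w1.pkl","wb"));print(s["tool_pos"],s["tcp_rot"],c["D"])
E
```

```text
t: 1.1
tool_pos: [332.1, -267.6, 263.2]
tcp_rot: [-3.108, -0.458, 0.0]
contact_force: [-0.1, 0.5, -0.2]
finger_gap: -0.0
gripper_force: 0.0
t: 2.1
tool_pos: [491.2, -65.7, 262.6]
tcp_rot: [-3.107, -0.463, 0.001]
contact_force: [-0.2, -0.6, -0.6]
finger_gap: -0.1
gripper_force: 0.0
[491.23307784 -65.68612687 262.63982388] [-3.10674196e+00 -4.62571416e-01  1.18282432e-03] [-0.05536402  0.          0.          0.          0.        ]
```

View pics/w1.png

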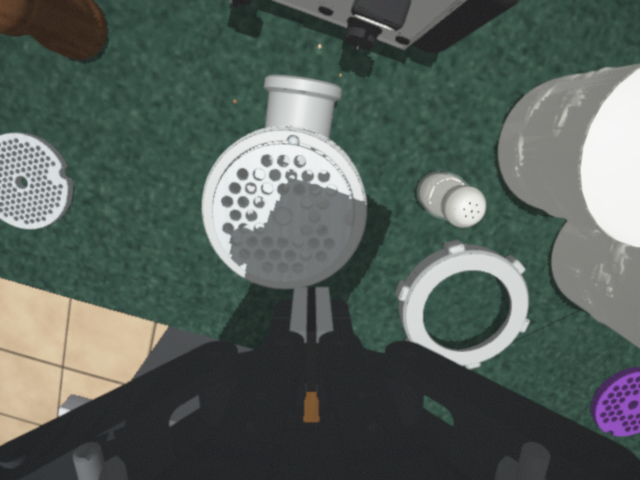

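The plate shows at about (290,207) and the pin at (292,141). The arm's shadow covers the right half, so I'll enlarge it with local contrast.

```bash
python3 - <<'E'
from h import *
im=cv2.imread("pics/w1.png",0)[115:300,190:380]
a=cv2.createCLAHE(4,(4,4)).apply(im)
a=cv2.resize(a,None,fx=3.2,fy=3.2,interpolation=cv2.INTER_CUBIC)
cv2.imwrite("pics/w1c.png",a)
E
```

```text
(no output)
```

View pics/w1c.png

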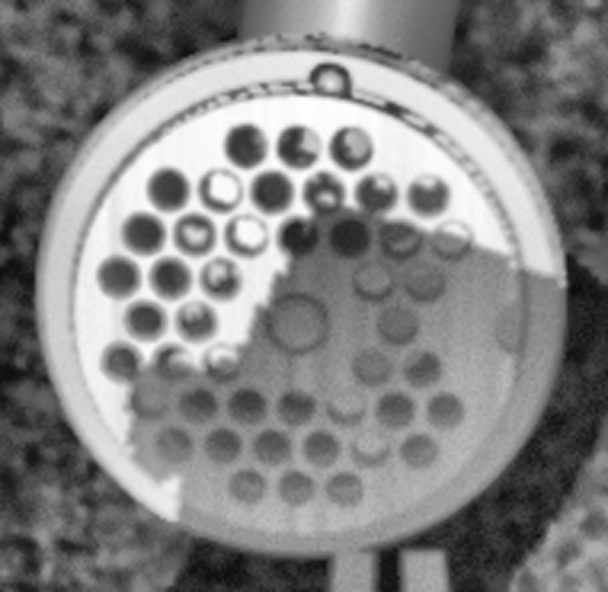

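The notch is in the right edge at crop (509,327), the stud at (297,325) and the pin at (330,80).

```bash
python3 - <<'E'
from h import *
import pickle
s,c=pickle.load(open("w1.pkl","rb"))
g=lambda u,v,z:onz(c,190+u/3.2-.35,115+v/3.2-.35,z)
H=g(297,325,130);P=g(330,80,118);N=g(509,327,129)
print(H,P,N)
for q in(P,N):
    d=(q-H)[:2];print(np.hypot(*d),np.arctan2(d[1],d[0]))
from scipy.spatial.transform import Rotation as Ro
print(Ro.from_rotvec(s["tcp_rot"]).as_matrix().round(3))
E
```

```text
[496.38673256 -44.84094162 130.        ] [546.5815652  -36.94468778 118.        ] [508.93466526 -88.25341891 129.        ]
50.81212500778762 0.15603334798658441
45.18953196588673 -1.2894248663021444
[[ 0.957  0.291 -0.001]
 [ 0.291 -0.957  0.   ]
 [-0.001 -0.001 -1.   ]]
```

The notch needs about 1.45 rad anticlockwise. I'll set the fingers about 36 mm apart straddling the stud, press lightly and turn the wrist, so that nothing tips.

```bash
python3 -m inch '[[0.11,-0.19,0.25,0,0,0,-0.15],[0.11,-0.18,0.25,0,0,0,-0.15],[0,0,0.25,0,0,0,-0.15],[0,0,0.25,0,0,0,-0.15],[0,0,0.25,0,0,0,-0.15],[0,0,0.25,0,0,0,-0.15],[0,0,0.2,0,0,0,-0.15],[0,0,0,0,0,0,-0.15]]'
python3 - <<'E'
from h import *
s=robot.sense();c=robot.get_calibration("wrist")
cv2.imwrite("pics/w2.png",robot.get_image("wrist")[:,:,::-1])
print(s["tool_pos"],s["joint_pos"].round(3),s["contact_force"],s["finger_gap"],robot.tip_extent)
E
```

```text
t: 3.15
tool_pos: [495.1, -46.4, 177.5]
tcp_rot: [-3.108, -0.458, 0.002]
contact_force: [-0.1, 0.3, 1.6]
finger_gap: 36.2
gripper_force: 0.0
[495.06616702 -46.41578299 177.53426986] [-0.094  0.227 -0.214  1.131  0.     2.755] [-0.07249183  0.32211415  1.5785647 ] 36.18846014064606 17.0
```

View pics/w2.png

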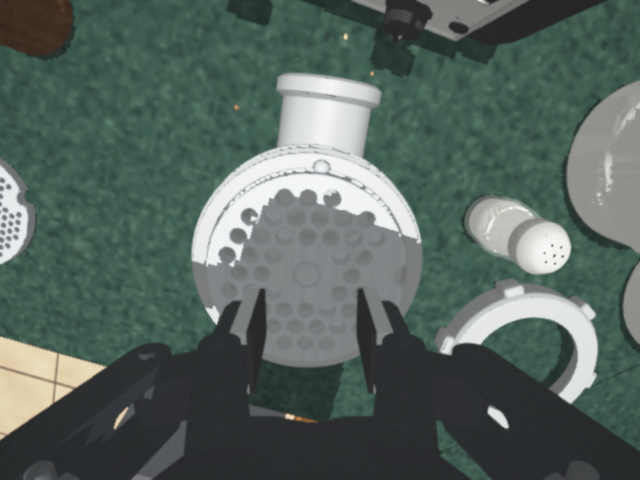

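The stud is at (307,274) and the pin at (321,167), with the fingertips standing either side of the stud's column.

```bash
python3 - <<'E'
from h import *
s=robot.sense();c=robot.get_calibration("wrist")
H=onz(c,307,274,130);P=onz(c,321,167,118);d=(P-H)[:2]
print(H,P,np.hypot(*d),np.arctan2(d[1],d[0]),s["tool_pos"])
print(proj(c,[*s["tool_pos"][:2],130]))
E
```

```text
[497.24932612 -44.93318668 130.        ] [546.44199158 -37.01967298 118.        ] 49.82511449165101 0.1595012434953673 [495.38090597 -46.43910448 178.11706577]
[308.89417864 278.33051503]
```

```bash
python3 -m inch '[[0.045,-0.02,0.1,0,0,0,-0.15],[0,0,0.1,0,0,0,-0.15],[0,0,0.1,0,0,0,-0.15],[0,0,0.1,0,0,0,-0.15],[0,0,0.1,0,0,0,-0.15],[0,0,0.06,0,0,0,-0.15],[0,0,0,0,0,0,-0.15],[0,0,0,0,0,0,-0.15]]'
python3 -m inch '[[0,0,0.02,0,0,0,-0.15],[0,0,0.02,0,0,0,-0.15],[0,0,0.02,0,0,0,-0.15],[0,0,0,0,0,0,-0.15],[0,0,0,0,0,0,-0.15],[0,0,0,0,0,0,-0.15],[0,0,0,0,0,0,-0.15],[0,0,0,0,0,0,-0.15]]'
```

```text
t: 4.2
tool_pos: [497.5, -44.8, 150.5]
tcp_rot: [-3.108, -0.458, -0.0]
contact_force: [-0.7, 0.1, -0.7]
finger_gap: 36.6
gripper_force: 0.0
t: 5.2
tool_pos: [497.4, -44.8, 147.3]
tcp_rot: [-3.108, -0.458, -0.0]
contact_force: [0.3, -0.1, -0.2]
finger_gap: 36.4
gripper_force: 0.0
```

```bash
python3 -m inch '[[0,0,0.02,0,0,0,-0.15],[0,0,0,0,0,0,-0.15],[0,0,0,0,0,0,-0.15],[0,0,0,0,0,0,-0.15],[0,0,0,0,0,0,-0.15],[0,0,0,0,0,0,-0.15],[0,0,0,0,0,0,-0.15],[0,0,0,0,0,0,-0.15]]'
python3 -m inch '[[0,0,0.02,0,0,0,-0.15],[0,0,0,0,0,0,-0.15],[0,0,0,0,0,0,-0.15],[0,0,0,0,0,0,-0.15],[0,0,0,0,0,0,-0.15],[0,0,0,0,0,0,-0.15],[0,0,0,0,0,0,-0.15],[0,0,0,0,0,0,-0.15]]'
```

```text
t: 6.2
tool_pos: [497.4, -44.8, 146.3]
tcp_rot: [-3.108, -0.458, -0.0]
contact_force: [0.5, -0.6, -1.1]
finger_gap: 36.7
gripper_force: 0.0
t: 7.2
tool_pos: [497.4, -44.8, 145.3]
tcp_rot: [-3.108, -0.458, 0.0]
contact_force: [-0.7, -0.5, 0.1]
finger_gap: 36.3
gripper_force: 0.0
```

```bash
python3 -m inch '[[0,0,0.02,0,0,0,-0.15],[0,0,0,0,0,0,-0.15],[0,0,0,0,0,0,-0.15],[0,0,0,0,0,0,-0.15],[0,0,0,0,0,0,-0.15],[0,0,0,0,0,0,-0.15],[0,0,0,0,0,0,-0.15],[0,0,0,0,0,0,-0.15]]'
python3 -m inch '[[0,0,0.02,0,0,0,-0.15],[0,0,0,0,0,0,-0.15],[0,0,0,0,0,0,-0.15],[0,0,0,0,0,0,-0.15],[0,0,0,0,0,0,-0.15],[0,0,0,0,0,0,-0.15],[0,0,0,0,0,0,-0.15],[0,0,0,0,0,0,-0.15]]'
```

```text
t: 8.2
tool_pos: [497.4, -44.8, 144.3]
tcp_rot: [-3.108, -0.458, -0.0]
contact_force: [-0.5, 0.2, 3.1]
finger_gap: 36.4
gripper_force: 1.6
t: 9.2
tool_pos: [497.4, -44.8, 143.3]
tcp_rot: [-3.108, -0.458, 0.0]
contact_force: [0.3, -0.4, 4.0]
finger_gap: 36.4
gripper_force: 2.1
```

```bash
python3 -m inch '[[0,0,-0.012,0,0,0,-0.15],[0,0,0,0,0,-0.3,-0.15],[0,0,0,0,0,-0.6,-0.15],[0,0,0,0,0,-0.6,-0.15],[0,0,0,0,0,-0.6,-0.15],[0,0,0,0,0,-0.6,-0.15],[0,0,0,0,0,-0.3,-0.15],[0,0,0,0,0,0,-0.15]]'
python3 - <<'E'
from h import *
s=robot.sense()
cv2.imwrite("pics/w3.png",robot.get_image("wrist")[:,:,::-1]);print(s["joint_pos"].round(3))
E
```

```text
t: 10.2
tool_pos: [497.4, -44.6, 143.9]
tcp_rot: [-2.975, -1.007, -0.0]
contact_force: [1.4, 1.2, 3.8]
finger_gap: 36.3
gripper_force: 1.7
[-9.000e-02  2.540e-01 -2.700e-01  1.047e+00  1.000e-03  2.399e+00]
```

View pics/w3.png

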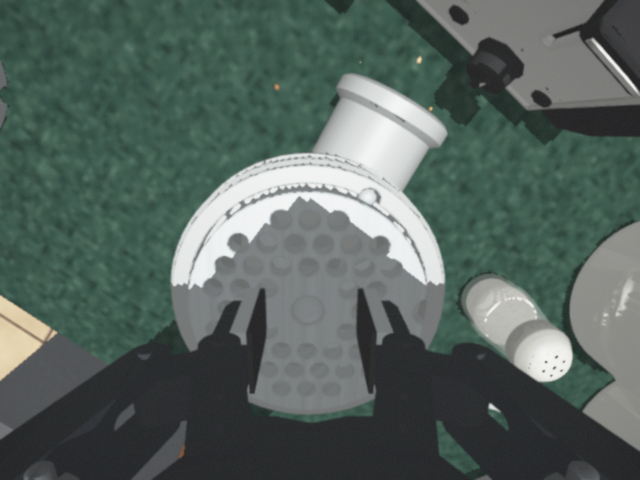

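The plate follows the hand: its hole rows still lie level in the picture, while the pin has moved to (370,196). I'll carry on turning.

```bash
python3 -m inch '[[0,0,0,0,0,-0.6,-0.15],[0,0,0,0,0,-0.8,-0.15],[0,0,0,0,0,-0.8,-0.15],[0,0,0,0,0,-0.8,-0.15],[0,0,0,0,0,-0.8,-0.15],[0,0,0,0,0,-0.8,-0.15],[0,0,0,0,0,-0.4,-0.15],[0,0,0,0,0,0,-0.15]]'
python3 -m inch '[[0,0,0,0,0,-0.6,-0.15],[0,0,0,0,0,-0.8,-0.15],[0,0,0,0,0,-0.8,-0.15],[0,0,0,0,0,-0.8,-0.15],[0,0,0,0,0,-0.6,-0.15],[0,0,0,0,0,-0.4,-0.15],[0,0,0,0,0,0,-0.15],[0,0,0,0,0,0,-0.15]]'
python3 - <<'E'
from h import *
s=robot.sense();c=robot.get_calibration("wrist")
im=robot.get_image("wrist")[:,:,::-1]
cv2.imwrite("pics/w4.png",im);print(s["joint_pos"].round(3), proj(c,[546.5,-37,118]))
g=cv2.createCLAHE(4,(4,4)).apply(cv2.cvtColor(im,cv2.COLOR_BGR2GRAY))[150:430,160:460]
cv2.imwrite("pics/w4c.png",cv2.resize(g,None,fx=2,fy=2,interpolation=cv2.INTER_CUBIC))
E
```

```text
t: 11.25
tool_pos: [497.3, -44.8, 143.9]
tcp_rot: [-2.546, -1.841, -0.0]
contact_force: [1.4, 1.0, 3.5]
finger_gap: 36.3
gripper_force: 1.7
t: 12.25
tool_pos: [497.5, -44.9, 144.0]
tcp_rot: [2.036, 2.392, 0.0]
contact_force: [1.3, 0.5, 3.4]
finger_gap: 36.5
gripper_force: 1.7
[-0.09   0.254 -0.27   1.047 -0.     1.321] [427.41955522 296.12109449]
```

View pics/w4c.png

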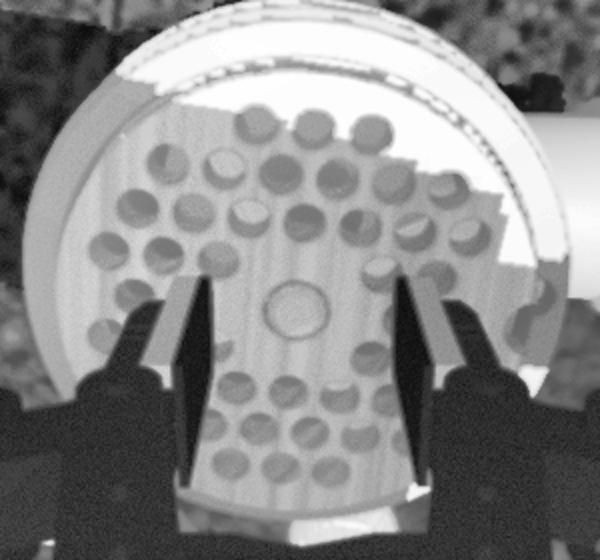

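The pin shows at crop (545,293) and the notch at about (523,327). The notch lags the pin a little, so I'll measure by how much.

```bash
python3 - <<'E'
from h import *
c=robot.get_calibration("wrist")
g=lambda u,v,z:onz(c,160+u/2-.25,150+v/2-.25,z)
H=g(297,310,129.5)
for n,u,v,z in[("pin",545,293,118),("notch",523,327,128.5),("notch2",518,330,128.5),("hrow1",232,464,128.5),("hrow1b",332,471,128.5),("t1",258,124,128.5),("t2",372,133,128.5)]:
    q=g(u,v,z);d=(q-H)[:2];print(n,q.round(1),np.hypot(*d).round(1),np.arctan2(d[1],d[0]).round(3))
a,b=g(232,464,128.5),g(332,471,128.5);e=(b-a);print("row dir",np.arctan2(e[1],e[0]))
a,b=g(258,124,128.5),g(372,133,128.5);e=(b-a);print("row dir",np.arctan2(e[1],e[0]))
import pickle
s,c=pickle.load(open("w1.pkl","rb"))
g=lambda u,v,z:onz(c,190+u/3.2-.35,115+v/3.2-.35,z)
for p,q in(((247,487),(345,488)),((246,146),(351,148))):
    e=g(*q,129)-g(*p,129);print("row0",np.arctan2(e[1],e[0]))
E
```

```text
pin [548.6 -36.7 118. ] 52.9 0.127
notch [541.7 -40.5 128.5] 45.7 0.065
notch2 [540.9 -41.3 128.5] 44.8 0.048
hrow1 [488.2 -81.9 128.5] 39.3 -1.773
hrow1b [509.5 -80.2 128.5] 39.2 -1.22
t1 [483.   -7.7 128.5] 38.0 1.921
t2 [504.2  -6.  128.5] 38.3 1.357
row dir 0.07869409377325313
row dir 0.08035430954195862
row0 -1.2848882105862907
row0 -1.2951511609209962
```

The notch is at about 0.08 rad and the pin at about 0.15. I'll turn 0.075 more, then start to press.

```bash
python3 -m inch '[[0,0,0,0,0,-0.3,-0.15],[0,0,0,0,0,-0.33,-0.15],[0,0,0,0,0,0,-0.15],[0,0,0.02,0,0,0,-0.15],[0,0,0.02,0,0,0,-0.15],[0,0,0,0,0,0,-0.15],[0,0,0,0,0,0,-0.15],[0,0,0,0,0,0,-0.15]]'
```

```text
t: 13.3
tool_pos: [497.4, -44.8, 142.0]
tcp_rot: [1.942, 2.469, 0.0]
contact_force: [2.7, -0.2, 4.5]
finger_gap: 36.2
gripper_force: 2.3
```

It is past the pin at low force, so I'll keep pressing.

```bash
python3 -m inch '[[0,0,0.02,0,0,0,-0.15],[0,0,0.02,0,0,0,-0.15],[0,0,0.02,0,0,0,-0.15],[0,0,0,0,0,0,-0.15],[0,0,0,0,0,0,-0.15],[0,0,0,0,0,0,-0.15],[0,0,0,0,0,0,-0.15],[0,0,0,0,0,0,-0.15]]'
python3 -m inch '[[0,0,0.02,0,0,0,-0.15],[0,0,0,0,0,0,-0.15],[0,0,0,0,0,0,-0.15],[0,0,0,0,0,0,-0.15],[0,0,0,0,0,0,-0.15],[0,0,0,0,0,0,-0.15],[0,0,0,0,0,0,-0.15],[0,0,0,0,0,0,-0.15]]'
```

```text
t: 14.3
tool_pos: [497.5, -44.8, 139.1]
tcp_rot: [1.942, 2.469, 0.0]
contact_force: [1.9, 0.2, 6.1]
finger_gap: 36.4
gripper_force: 3.1
t: 15.3
tool_pos: [497.5, -44.8, 138.2]
tcp_rot: [1.942, 2.469, 0.0]
contact_force: [1.9, 0.5, 7.3]
finger_gap: 36.4
gripper_force: 3.4
```

```bash
python3 -m inch '[[0,0,0.02,0,0,0,-0.15],[0,0,0,0,0,0,-0.15],[0,0,0,0,0,0,-0.15],[0,0,0,0,0,0,-0.15],[0,0,0,0,0,0,-0.15],[0,0,0,0,0,0,-0.15],[0,0,0,0,0,0,-0.15],[0,0,0,0,0,0,-0.15]]'
python3 -m inch '[[0,0,0.01,0,0,0,-0.15],[0,0,0,0,0,0,-0.15],[0,0,0,0,0,0,-0.15],[0,0,0,0,0,0,-0.15],[0,0,0,0,0,0,-0.15],[0,0,0,0,0,0,-0.15],[0,0,0,0,0,0,-0.15],[0,0,0,0,0,0,-0.15]]'
```

```text
t: 16.3
tool_pos: [497.6, -44.8, 137.9]
tcp_rot: [1.942, 2.468, 0.001]
contact_force: [-0.6, 0.5, 15.2]
finger_gap: 36.2
gripper_force: 7.8
t: 17.3
tool_pos: [497.5, -44.8, 137.9]
tcp_rot: [1.942, 2.468, 0.001]
contact_force: [-2.3, 0.6, 20.5]
finger_gap: 36.3
gripper_force: 10.4
```

The plate meets a hard stop about 6.7 mm down with the force rising steeply, which fits it being home. I'll check once by eye.

```bash
python3 - <<'E'
from h import *
im=robot.get_image("wrist")
g=cv2.createCLAHE(4,(4,4)).apply(cv2.cvtColor(im,cv2.COLOR_RGB2GRAY))[150:430,160:460]
cv2.imwrite("pics/w5c.png",cv2.resize(g,None,fx=2,fy=2,interpolation=cv2.INTER_CUBIC))
E
```

```text
(no output)
```

View pics/w5c.png

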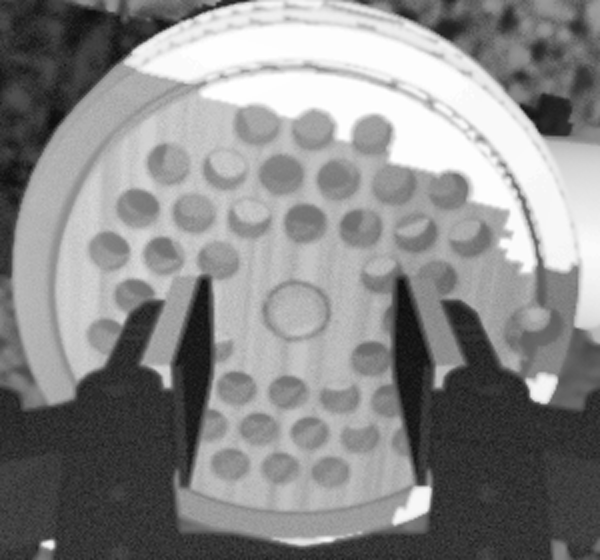

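The pin (537,318) now sits inside the notch (~(530,328)), the plate is level with the rim, and both fingertips are pressing on it, so I'm handing it in.

```bash
python3 -c "
from workcell import robot
print(robot.close_job())"
```

```text
the job is handed in; nothing more can be done
None
```

I turned the plate until its notch met the pin, pressed it down to a hard stop at its seat, and handed the job in at about 17 s with the fingers still holding it down at about 20 N; the hand-in returned no verdict.

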